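# Count to the third gap and slide the trivet home

### The job

Run a fingertip along the top of the front rail of the wooden divider rack, starting over the gap nearest the purifier tower and counting the gaps one, two, three; stop over the third and do not touch the rail over the fourth. Then, with the fingers, push the slatted trivet along the counter into that third gap, under the rail and between the dividers, until its near end no longer sticks out past the dividers. Slide it flat, never pick it up, and leave the cup, the tumblers and the tea tin where they stand.

Things in the scene. Friction and masses are not known exactly. Their poses are not given: they have to be found in the camera images.
- rack: Pale bamboo divider rack, fixed, open above and on the robot's side. Origin: centre of its footprint, on the counter; x points into the gaps, y along the rack to the left. Five dividers, 8 mm thick and 45 high, run from their noses at x = -80 mm to x = +80, at y = -232, -116, 0, 116, 232 mm. Four gaps 108 mm wide: centres y = -174, -58, 58, 174. Their floor is the counter; back board at x = 70 mm.
- rail: Front rail of the rack: one straight, rigid wooden bar along y across the tops of all five dividers. Origin: centre of its underside, at x = -58, y = 0, z = 40 mm of the rack. 488 mm long, 14 mm in x, 12 mm in z: its top is 52 mm above the counter, and the trivet slides beneath it. Its front face is 15 mm behind the divider noses.
- trivet: Loose wooden trivet, 0.12 to 0.24 kg: five slats along x on two cross runners, 120 (x) x 90 (y) x 20 mm; slats in the upper 12 mm, runners (8 mm high) set in 8 mm from the slat ends. Origin: centre of underside. Starts flat before the rack, x within 20 degrees of the rack's x; goes in lengthwise. At x = -20 mm its near end is level with the divider noses; at +10 it meets the back board.
- purifier_foot (a point): Purifier tower, fixed: white, 240 mm deep, 190 wide, 438 high, with a clear round tank on its head, and a toggle switch and spout on the robot's side. This point: middle of the front edge of its foot, on the counter; the tower is behind it. It stands beyond one end of the rack, left (+y) or right (-y), with a steel vacuum flask, 380 mm high, beyond the other end; gaps are counted from the purifier.
- steel_cup: Steel cup, loose, 72 mm across and 80 mm high, on the counter on the robot's side of the rack, to one side. Origin: centre of its underside. Leave it alone.
- tea_tin: Square tea tin with round lid, loose, 75 x 75 x 99 mm, on the other side from the cup. Origin: centre of its underside. Leave it alone.
- tumbler_left: Orange tumbler, loose, 70 mm across and 100 mm high, standing in the far half of the leftmost (+y) gap. Origin: centre of its underside. Leave it alone.
- tumbler_right: Orange tumbler like the other, in the far half of the rightmost (-y) gap. Leave it alone.
Things that resemble listed ones, but are neither listed nor needed, are in the scene too. Several things have the shape of the trivet; the one meant has the colours described above.

How it is judged:
By the outcome, as a careful person would: the job done as asked, in the order asked, and still so for the second after the job is handed in, with the robot touching nothing.
It also fails if it takes over 72 s, if anything falls off the work surface, if the arm or the gripper's body presses on something with over 40 N, if the wrist force passes 120 N, or if a joint passes its speed limit or range.

### The arm

A 7-joint arm with a two-finger parallel gripper is mounted at the origin on the work surface. World frame = base frame: x ahead of the robot, y to its left, z up, the work surface at z = 0. Lengths are in m, angles in rad, forces in N, time in s.
With the tool pointing down it reaches from about 0.4 to 0.85 m from the base axis. Payload 10.4 kg.
Tool frame: the origin (TCP) lies between the finger pads; the fingertips stand manip.tcp_to_tips ahead of it and the grasp point (between the pads) lies 2 mm behind it (manip.tcp_to_tips is the distance from the TCP to the fingertips, in m); y points along the fingers, z is the direction in which the jaws open and shut, and the axes are right-handed (so a half turn about y gives the same grasp; the last joint's range is limited). The gripper opens to 85 mm and grips with 20 to 120 N. Pads are 22 mm wide; open, the fingers measure 114 mm over their backs; the gripper's body (76 mm by 85 mm) begins 54 mm behind the grasp point. The pads swing forward as they close: fully open they stand 13 mm farther back than shut.
Start: joints at [1.155, 0.332, -0.065, 1.46, 0.022, 1.35, -0.088], TCP at [0.239, -0.577, 0.213] pointing down, gripper open.
Joint ranges: [-2.6, 2.6], [-0.5, 2.12], [-1.47, 1.34], [0.16, 2.42], [-1.27, 4.41], [0.06, 2.06], [-2.6, 2.6]. Speed limits (rad/s): [2.22, 2.22, 2.79, 2.79, 3.14, 3.14, 3.14].

### API

Orientations are given as a unit quaternion [x, y, z, w].
In Python, from workcell import manip gives the robot as it stands. The module is installed in compiled form; this text tells all that it offers.
- The arm moves only by the tool move_arm, never from a script. Its argument "increments" is a list of rows, each an object with "offset": the shift along the tool's x, y, z in m, a list of three; "yaw": the turn about the tool's y in degrees; "jaw": the closure in counts, from 0 (fully open) to 255 (shut). In form: [{"offset": [tx, ty, tz], "yaw": yaw, "jaw": jaw}, ...]. A call has 1 to 10 rows; each row is the pose to reach, as a shift and turn from the pose measured when the call began, along the tool's axes at that moment; what a row does not reach only later rows make up. A row lasts 1/12 s, in which the tool goes at most 41.7 mm and 7.16 degrees, less where a joint would pass 70% of its speed; a pose out of reach is approached as far as the arm can. A call with a gripper value outside its range is refused whole. The fingers move at their own pace and stop on an object; "squeeze" is the grip in N (left out, the last holds). Time passes only in rows, so rows that repeat a pose let the fingers close. It gives the time, the measured TCP pose, the force and the opening at its end, in the units of the state.
- manip.get_obs(): the state, without advancing time (a new reading comes with each control period).
- manip.camera(name): name is "side" or "top"; returns a dict with "pixels" (420x560x3 uint8, red, green, blue), "depth" (420x560 float32, m along the optical axis (not along the pixel's ray), 0 where there is no reading), "intrinsics" (3x3 intrinsics, pixels), "R" (3x3) and "t" (3): a world point X has camera coordinates R X + t. Camera axes: x right, y down, z forward; pixel columns grow to the right and rows downward; lengths in m; the calibration is good to about 2 mm. A picture is of the moment at which its call begins.
- manip.hand_in(): hands the job in, once; it reports no verdict.
Trained networks look in a picture, given as the dict that the camera call returned (one of the last four; its "shot" number tells which), for a name from the list of things; names that differ only in an ending like _2 or _b are one class to them, and where a whole thing is asked for, a point or a joint stands for the part that bears it (a point fixed in the world has none). Each returns a list of dicts, best first, with "confidence" (0 to 1); they miss things now and then, are a little off and sometimes report something else, mostly with a low value. They report only what shows in the picture. A call takes as long as a camera call. They do not tell look-alikes from the thing itself.
- manip.recognise(picture, query): "bbox" ([left, top, right, bottom] in pixels, round what is visible of it).
- manip.spot_point(picture, query): "centre" ([column, row] in pixels: a listed point, or the origin of a listed thing).
The state is a dict: "clock": time; "joint_pos": joint angles; "joint_velocities": joint speeds; "tau": joint torques, N m; "position": TCP position; "ee_rot": TCP orientation; "ft_force": force on the tool from outside, world axes, zero at the start; "torque": the same for the moment, N m; "grip_width": opening from 0.0 (shut) to 1.0 (fully open).
Only numpy, scipy, OpenCV 4.12 (cv2) and the standard library are available. Lean on these libraries where they do the work, as an engineer would, in place of code of your own. Each camera call takes 0.05 s, during which the arm holds its last target. There are 200 camera calls.

## Working session

There is one attempt and no reset: what is moved stays moved. The work goes in short steps, Python scripts to look and compute and a tool call to move; the robot and the scene stay as the last step left them, time stands still between calls to the robot, and variables do not carry over. Pictures are saved under pics/ and viewed, about 8 in all and at most 12, crops included, and the job is handed in when it is done.

Besides the shell and the picture viewer there is one more tool, called after "Emit:" as name(argument=value, ...) on one line, values as JSON. move_arm: Moves the arm, as the interface text tells. Its arguments: {"type":"object","properties":{"increments":{"type":"array","items":{"type":"object","properties":{"offset":{"type":"array","items":{"type":"number"}},"yaw":{"type":"number"},"jaw":{"type":"number"}}}},"squeeze":{"type":"number"}},"required":["increments"]}

```bash
mkdir -p pics; cat > h.py <<'E'
import numpy as np, cv2
from workcell import manip
from scipy.spatial.transform import Rotation as Ro
def world(c,u,v,d=None):
    K=c["intrinsics"]; 
    if d is None: d=c["depth"][int(round(v)),int(round(u))]
    return c["R"].T@(np.linalg.inv(K)@np.array([u,v,1.])*d-c["t"])
def plane(c,u,v,z):
    r=c["R"].T@np.linalg.inv(c["intrinsics"])@np.array([u,v,1.]); o=-c["R"].T@c["t"]
    return o+r*(z-o[2])/r[2]
def pix(c,X):
    p=c["intrinsics"]@(c["R"]@np.array(X)+c["t"]); return p[:2]/p[2]
def cloud(c):
    v,u=np.mgrid[:420,:560]; d=c["depth"]; K=c["intrinsics"]
    p=np.stack([(u-K[0,2])/K[0,0]*d,(v-K[1,2])/K[1,1]*d,d],-1)
    return (p-c["t"])@c["R"]
def save(c,n): cv2.imwrite("pics/"+n,c["pixels"][...,::-1])
E
python3 - <<'E'
from h import *
np.set_printoptions(precision=3,suppress=True)
o=manip.get_obs();print(o["clock"],o["position"],o["ee_rot"],Ro.from_quat(o["ee_rot"]).as_matrix(),o["grip_width"],manip.tcp_to_tips)
for n in["top","side"]:
    c=manip.camera(n);save(c,n+"1.png");print(n,-c["R"].T@c["t"])
    for q in["rack","rail","trivet","purifier_foot","steel_cup","tea_tin","tumbler_left"]:
        for r in manip.spot_point(c,q)[:3]:
            u,v=r["centre"]
            print(q,round(r["confidence"],2),np.round([u,v]),plane(c,u,v,0.04 if q=="rail" else 0))
a=cv2.imread("pics/top1.png");b=cv2.imread("pics/side1.png")
E
```

```text
0.0 [ 0.239 -0.577  0.212] [-0.138  0.694 -0.693  0.138] [[-0.924 -0.001  0.383]
 [-0.383  0.001 -0.924]
 [ 0.    -1.    -0.001]] 1.0022256044438855 0.017
top [0.336 0.007 1.132]
rack 0.97 [295. 166.] [ 0.699 -0.025  0.   ]
rail 0.92 [296. 186.] [ 0.629 -0.026  0.04 ]
trivet 0.97 [211. 252.] [0.452 0.2   0.   ]
trivet 0.69 [289. 233.] [ 0.506 -0.01   0.   ]
trivet 0.69 [326. 301.] [ 0.328 -0.114  0.   ]
purifier_foot 0.78 [443. 182.] [ 0.662 -0.44   0.   ]
purifier_foot 0.59 [291. 185.] [ 0.645 -0.015  0.   ]
steel_cup 0.69 [162. 228.] [0.514 0.339 0.   ]
tea_tin 0.56 [398. 240.] [ 0.495 -0.307  0.   ]
tumbler_left 0.97 [235. 152.] [0.739 0.148 0.   ]
side [0.237 0.901 0.836]
rack 0.79 [230. 227.] [ 0.687 -0.022  0.   ]
rail 0.83 [245. 216.] [ 0.64  -0.036  0.04 ]
trivet 0.67 [285. 241.] [ 0.509 -0.009  0.   ]
trivet 0.67 [355. 230.] [ 0.325 -0.115  0.   ]
trivet 0.57 [288. 300.] [0.439 0.2   0.   ]
purifier_foot 0.77 [280. 163.] [ 0.652 -0.416  0.   ]
purifier_foot 0.29 [246. 222.] [ 0.649 -0.058  0.   ]
steel_cup 0.69 [190. 265.] [0.728 0.161 0.   ]
steel_cup 0.58 [242. 336.] [0.51  0.338 0.   ]
tea_tin 0.91 [311. 188.] [ 0.501 -0.289  0.   ]
tumbler_left 0.56 [192. 262.] [0.727 0.15  0.   ]
tumbler_left 0.19 [311. 188.] [ 0.503 -0.292  0.   ]
```

View pics/top1.png

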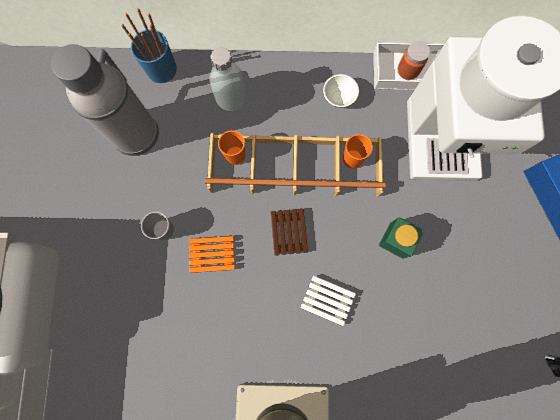

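View pics/side1.png

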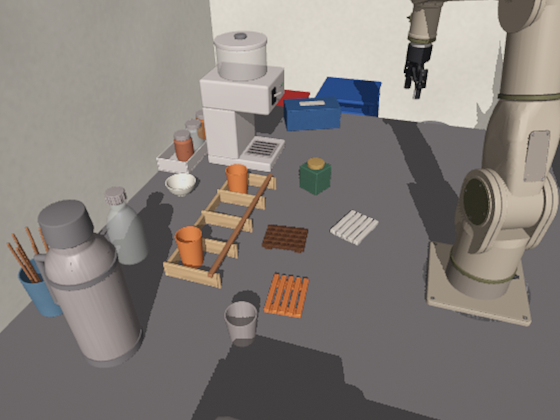

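The top view shows the purifier at the right (445,160) and the flask at the left (110,100), so gaps count from the right and the third is centred near (273,160). There are three trivet shapes: orange (211,254), brown (289,232) and white (328,300). Brown fits: it is the wooden one, and its slats run along the rack's x. I'll confirm that in a crop and measure.

```bash
cat > meas.py <<'E'
from h import *
np.set_printoptions(precision=4,suppress=True)
def trivet(c,box=None):
    hsv=cv2.cvtColor(c["pixels"],cv2.COLOR_RGB2HSV); P=cloud(c)
    h,s,v=[hsv[...,i].astype(int) for i in range(3)]
    m=((h<15)|(h>170))&(s>90)&(v<150)&(c["depth"]>0)
    t=m&(P[...,2]>.008)&(P[...,2]<.032)&(P[...,0]>.38)&(P[...,0]<.8)&(abs(P[...,1])<.3)
    n,l,st,_=cv2.connectedComponentsWithStats(cv2.morphologyEx(t.astype(np.uint8),cv2.MORPH_CLOSE,np.ones((5,5))))
    k=1+np.argmax(st[1:,4]); vv,uu=np.where((l==k))
    X=np.array([plane(c,a,b,.02)[:2] for a,b in zip(uu,vv)])
    r=cv2.minAreaRect((X*1000).astype(np.float32)); 
    return r,cv2.boxPoints(r),np.median(P[t][:,2]),(uu.min(),vv.min(),uu.max(),vv.max())
def rail(c):
    hsv=cv2.cvtColor(c["pixels"],cv2.COLOR_RGB2HSV); P=cloud(c)
    h,s,v=[hsv[...,i].astype(int) for i in range(3)]
    t=((h<15)|(h>170))&(s>90)&(P[...,2]>.044)&(P[...,2]<.06)&(P[...,0]>.55)&(P[...,0]<.7)&(abs(P[...,1])<.32)
    n,l,st,_=cv2.connectedComponentsWithStats(t.astype(np.uint8))
    vv,uu=np.where(t)
    X=np.array([plane(c,a,b,.052)[:2] for a,b in zip(uu,vv)])
    r=cv2.minAreaRect((X*1000).astype(np.float32))
    return r,cv2.boxPoints(r),np.median(P[t][:,2]),X
E
python3 - <<'E'
from meas import *
for n in["top","side"]:
    c=manip.camera(n)
    r=trivet(c);print(n,"trivet",r)
    q=rail(c);print("rail",q[:3]); X=q[3]; p=np.polyfit(X[:,1],X[:,0],1);print("line x=a*y+b",p)
    if n=="top":
        a=c["pixels"][120:330,150:430,::-1];cv2.imwrite("pics/crop1.png",cv2.resize(a,None,fx=2.8,fy=2.8,interpolation=cv2.INTER_CUBIC))
E
```

```text
top trivet (((509.76123046875, -9.894500732421875), (119.2147445678711, 88.8023681640625), 6.475231170654297), array([[445.5268,  27.5013],
       [455.5414, -60.7346],
       [573.9956, -47.2903],
       [563.9811,  40.9456]], dtype=float32), np.float64(0.01958205294394363), (np.int64(271), np.int64(209), np.int64(307), np.int64(254)))
rail (((665.2191772460938, -21.985244750976562), (484.964599609375, 72.34867095947266), 89.89788055419922), array([[ 628.6127, -264.4027],
       [ 700.9612, -264.5316],
       [ 701.8256,  220.4322],
       [ 629.4771,  220.5611]], dtype=float32), np.float64(0.051789243955798425))
line x=a*y+b [0.0007 0.6388]
side trivet (((507.9813232421875, -2.8340492248535156), (117.24075317382812, 97.8723373413086), 6.291677474975586), array([[444.3511,  39.3832],
       [455.0769, -57.8997],
       [571.6116, -45.0513],
       [560.8857,  52.2316]], dtype=float32), np.float64(0.020589292115501756), (np.int64(262), np.int64(225), np.int64(307), np.int64(250)))
rail (((659.3192749023438, -15.4140625), (488.7254943847656, 84.39787292480469), 89.67025756835938), array([[ 615.7147, -259.5299],
       [ 700.1112, -260.0156],
       [ 702.9238,  228.7018],
       [ 618.5273,  229.1875]], dtype=float32), np.float64(0.05261005856144205))
line x=a*y+b [-0.0026  0.6402]
```

View pics/crop1.png

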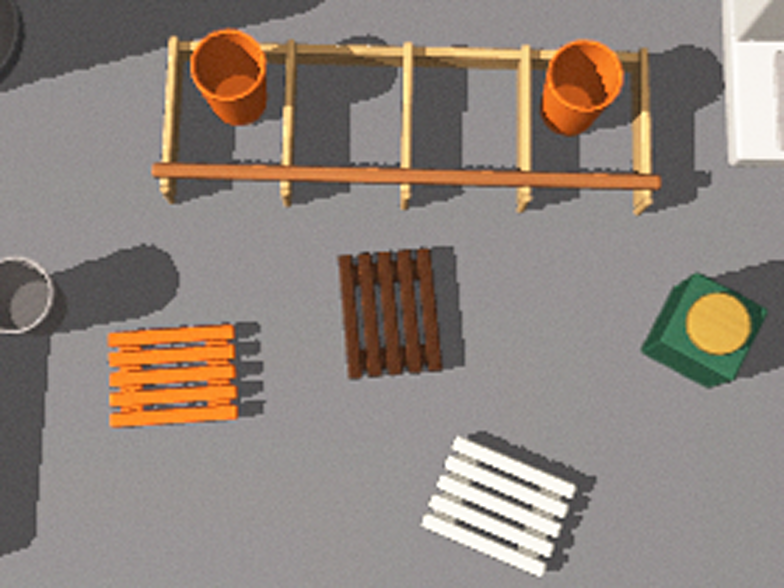

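The crop confirms the brown trivet (crop 390,312). Its slats run 6–7° off the rack's x, while the orange one lies crosswise and the white one is not wood-coloured. Next is the rack's fine pose from the rail edge and dividers.

```bash
cat > rackfit.py <<'E'
from meas import *
from scipy.optimize import minimize
c=manip.camera("top")
X=rail(c)[3]
for _ in range(4):
    p=np.polyfit(X[:,1],X[:,0],1); X=X[abs(X[:,0]-np.polyval(p,X[:,1]))<(.02 if _<2 else .01)]
yaw=-np.arctan(p[0]); print("rail",p,"yaw deg",np.degrees(yaw),"y range",X[:,1].min(),X[:,1].max(),"x spread",np.ptp(X[:,0]-np.polyval(p,X[:,1])))
# dividers: tops at z .045, pale yellow
hsv=cv2.cvtColor(c["pixels"],cv2.COLOR_RGB2HSV).astype(int); P=cloud(c)
m=(hsv[...,0]>14)&(hsv[...,0]<30)&(hsv[...,1]>60)&(P[...,2]>.038)&(P[...,2]<.05)&(P[...,0]>.55)&(P[...,0]<.8)&(abs(P[...,1])<.3)
vv,uu=np.where(m); D=np.array([plane(c,a,b,.045)[:2] for a,b in zip(uu,vv)])
ct=np.array([np.polyval(p,X[:,1].mean()),X[:,1].mean()])
R=np.array([[np.cos(yaw),-np.sin(yaw)],[np.sin(yaw),np.cos(yaw)]])
o=np.array([np.polyval(p,(X[:,1].min()+X[:,1].max())/2),(X[:,1].min()+X[:,1].max())/2])+R@[.058,0]
L=(D-o)@R; print("origin",o)
for d in(-232,-116,0,116,232):
    s=L[(abs(L[:,1]*1000-d)<15)&(L[:,0]<.055)]*1000
    print(d,len(s),"y med",np.median(s[:,1]),"x min",np.percentile(s[:,0],2), "slope",np.degrees(np.polyfit(s[:,0],s[:,1],1)[0]))
E
python3 rackfit.py
```

```text
rail [0.0021 0.6367] yaw deg -0.12027309490245079 y range -0.264424409099283 0.22054114135774536 x spread 0.015148391880535517
origin [ 0.6947 -0.0221]
-232 142 y med -231.26922443836537 x min -77.23403347148499 slope -0.19442795599598345
-116 124 y med -115.03641206794859 x min -78.3248037239337 slope -0.06229834931272238
0 124 y med -0.2786366479481095 x min -76.94961135836238 slope -0.3137678836075664
116 126 y med 115.28647848010723 x min -77.1586413965164 slope -0.20273848619313972
232 137 y med 231.10317705860425 x min -77.2201045530174 slope -0.1326524414172295
```

Emit:
move_arm(increments=[{"offset": [-0.025, 0, -0.01], "yaw": 2, "jaw": 255}, {"offset": [-0.055, 0, -0.02], "yaw": 4, "jaw": 255}, {"offset": [-0.085, 0, -0.033], "yaw": 7, "jaw": 255}, {"offset": [-0.115, 0, -0.045], "yaw": 10, "jaw": 255}, {"offset": [-0.145, 0, -0.056], "yaw": 13, "jaw": 255}, {"offset": [-0.175, 0, -0.068], "yaw": 16, "jaw": 255}, {"offset": [-0.205, 0, -0.08], "yaw": 19, "jaw": 255}, {"offset": [-0.235, 0, -0.091], "yaw": 22.5, "jaw": 255}, {"offset": [-0.265, 0, -0.103], "yaw": 22.5, "jaw": 255}, {"offset": [-0.295, 0, -0.115], "yaw": 22.5, "jaw": 255}])

```text
clock: 1.78
position: [0.4688, -0.3571, 0.213]
ee_rot: [-0.0, -0.707, 0.707, 0.0]
ft_force: [0.6, -0.3, 0.4]
grip_width: 0.002
```

Emit:
move_arm(increments=[{"offset": [-0.025, 0, -0.024], "yaw": 0, "jaw": 255}, {"offset": [-0.05, 0, -0.048], "yaw": 0, "jaw": 255}, {"offset": [-0.075, 0.01, -0.072], "yaw": 0, "jaw": 255}, {"offset": [-0.1, 0.03, -0.096], "yaw": 0, "jaw": 255}, {"offset": [-0.125, 0.05, -0.12], "yaw": 0, "jaw": 255}, {"offset": [-0.15, 0.07, -0.144], "yaw": 0, "jaw": 255}, {"offset": [-0.168, 0.09, -0.161], "yaw": 0, "jaw": 255}, {"offset": [-0.168, 0.11, -0.161], "yaw": 0, "jaw": 255}, {"offset": [-0.168, 0.128, -0.161], "yaw": 0, "jaw": 255}, {"offset": [-0.168, 0.128, -0.161], "yaw": 0, "jaw": 255}])

```text
clock: 2.62
position: [0.6348, -0.1952, 0.0805]
ee_rot: [-0.002, 0.708, -0.707, -0.002]
ft_force: [-0.8, -0.1, 0.5]
grip_width: -0.002
```

```bash
python3 - <<'E'
from h import *
print(manip.tcp_to_tips,manip.get_obs()["position"],manip.get_obs()["clock"])
c=manip.camera("top");d=manip.camera("side")
a=np.hstack([c["pixels"][110:260,180:420],d["pixels"][110:260,170:410]])[...,::-1]
cv2.imwrite("pics/p2.png",cv2.resize(a,(800,250),interpolation=cv2.INTER_CUBIC))
E
```

```text
0.017 [ 0.63478609 -0.19516899  0.08051613] 2.6167
```

View pics/p2.png

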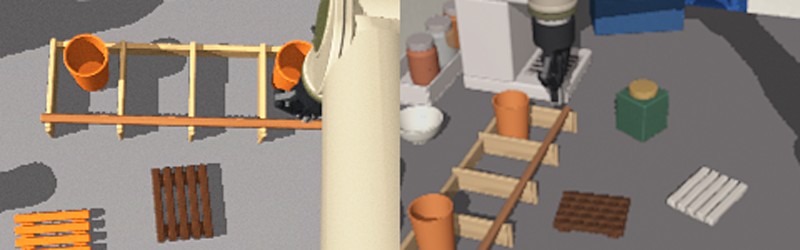

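The fingertip is over gap 1, just above the rail (left panel 295,105; right panel 558,95), clear of the tumbler. Lowering gently to contact.

Emit:
move_arm(increments=[{"offset": [-0.002, 0.003, 0], "yaw": 0, "jaw": 255}, {"offset": [-0.002, 0.006, 0], "yaw": 0, "jaw": 255}, {"offset": [-0.002, 0.008, 0], "yaw": 0, "jaw": 255}, {"offset": [-0.002, 0.01, 0], "yaw": 0, "jaw": 255}, {"offset": [-0.002, 0.01, 0], "yaw": 0, "jaw": 255}])

```text
clock: 3.13
position: [0.6384, -0.1966, 0.0748]
ee_rot: [-0.0, -0.707, 0.707, 0.001]
ft_force: [-0.7, -0.8, 0.2]
grip_width: -0.003
```

Emit:
move_arm(increments=[{"offset": [0.001, 0.001, 0], "yaw": 0, "jaw": 255}, {"offset": [0.001, 0.003, 0], "yaw": 0, "jaw": 255}, {"offset": [0.001, 0.005, 0], "yaw": 0, "jaw": 255}, {"offset": [0.001, 0.005, 0], "yaw": 0, "jaw": 255}])

```text
clock: 3.47
position: [0.6371, -0.1965, 0.0693]
ee_rot: [0.0, -0.707, 0.707, 0.001]
ft_force: [-0.2, -0.6, -0.7]
grip_width: 0.0
```

Emit:
move_arm(increments=[{"offset": [0, 0.001, 0], "yaw": 0, "jaw": 255}, {"offset": [0, 0.002, 0], "yaw": 0, "jaw": 255}, {"offset": [0, 0.002, 0], "yaw": 0, "jaw": 255}])

```text
clock: 3.72
position: [0.637, -0.1965, 0.067]
ee_rot: [-0.0, 0.707, -0.707, -0.001]
ft_force: [-0.0, 0.4, 0.5]
grip_width: 0.0
```

Emit:
move_arm(increments=[{"offset": [0, 0.001, 0], "yaw": 0, "jaw": 255}, {"offset": [0, 0.002, 0], "yaw": 0, "jaw": 255}, {"offset": [0, 0.002, 0], "yaw": 0, "jaw": 255}])

```text
clock: 3.97
position: [0.6368, -0.1964, 0.0647]
ee_rot: [-0.0, 0.707, -0.707, -0.001]
ft_force: [0.8, 0.1, -0.2]
grip_width: -0.001
```

```bash
python3 - <<'E'
from h import *
o=manip.get_obs();print(o["position"],o["ft_force"],o["joint_velocities"].round(3) if hasattr(o["joint_velocities"],'round') else 0)
d=manip.camera("side")
p=pix(d,[.637,-.196,.05]);print(p)
u,v=p.astype(int)
a=d["pixels"][v-35:v+25,u-40:u+40,::-1]
cv2.imwrite("pics/p3.png",cv2.resize(a,None,fx=8,fy=8,interpolation=cv2.INTER_CUBIC))
E
```

```text
[ 0.63683368 -0.19641719  0.06473283] [ 0.77196015  0.09206225 -0.16046194] [ 0.002 -0.003  0.001 -0.001 -0.001  0.004 -0.001]
[263.53967493 184.63157197]
```

View pics/p3.png

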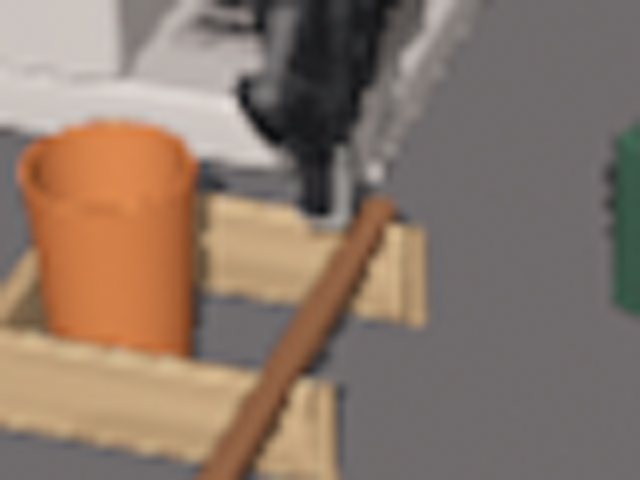

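The fingertip bottom (325,225) shows some millimetres above the rail surface (320,280), so there is no contact yet. Continuing down in small steps.

Emit:
move_arm(increments=[{"offset": [0, 0.001, 0], "yaw": 0, "jaw": 255}, {"offset": [0, 0.002, 0], "yaw": 0, "jaw": 255}, {"offset": [0, 0.003, 0], "yaw": 0, "jaw": 255}, {"offset": [0, 0.003, 0], "yaw": 0, "jaw": 255}])

```text
clock: 4.35
position: [0.6367, -0.1964, 0.0616]
ee_rot: [-0.0, 0.707, -0.707, -0.001]
ft_force: [-0.5, -0.7, -0.1]
grip_width: 0.001
```

```bash
python3 - <<'E'
from h import *
d=manip.camera("side")
for z in(.04,.05,.06,.07): print(z,pix(d,[.637,-.196,z]))
print(manip.get_obs()["ft_force"])
P=cloud(d)
print(np.round(P[170:190:2,258:272:3][...,:]*1000).astype(int).tolist())
E
```

```text
0.04 [263.63626222 187.21166872]
0.05 [263.53967493 184.63157197]
0.06 [263.44223571 182.02871802]
0.07 [263.34393324 179.40280442]
[-0.05507892 -0.51782189  0.05813728]
[[[711, -346, 2], [639, -184, 112], [632, -191, 109], [675, -341, 11], [670, -359, 1]], [[706, -332, 3], [640, -185, 104], [631, -189, 103], [674, -339, 4], [237, 901, 836]], [[678, -257, 45], [640, -184, 97], [632, -190, 95], [670, -327, 4], [633, -251, 57]], [[676, -251, 42], [640, -184, 89], [633, -192, 86], [641, -243, 53], [632, -248, 51]], [[675, -250, 34], [664, -249, 37], [654, -251, 38], [636, -228, 56], [631, -243, 47]], [[676, -250, 26], [664, -247, 31], [643, -218, 53], [633, -219, 54], [632, -247, 36]], [[675, -247, 20], [665, -250, 20], [638, -204, 54], [632, -216, 48], [633, -250, 26]], [[677, -251, 9], [645, -194, 53], [635, -196, 53], [645, -253, 14], [634, -250, 18]], [[676, -248, 4], [641, -182, 53], [632, -187, 51], [644, -250, 8], [633, -248, 12]], [[674, -242, -1], [635, -166, 57], [632, -185, 45], [643, -246, 3], [633, -248, 3]]]
```

Depth puts the fingertip bottom near z = 0.083, well above the nominal value for this TCP reading, while the rail top reads 0.053 as expected. I'll descend a bit and measure the tip again.

Emit:
move_arm(increments=[{"offset": [0, 0.002, 0], "yaw": 0, "jaw": 255}, {"offset": [0, 0.004, 0], "yaw": 0, "jaw": 255}, {"offset": [0, 0.006, 0], "yaw": 0, "jaw": 255}, {"offset": [0, 0.008, 0], "yaw": 0, "jaw": 255}, {"offset": [0, 0.008, 0], "yaw": 0, "jaw": 255}])

```text
clock: 4.82
position: [0.6364, -0.1963, 0.053]
ee_rot: [-0.001, 0.707, -0.707, -0.001]
ft_force: [0.6, 0.3, 1.3]
grip_width: -0.002
```

```bash
cat > tip.py <<'E'
from h import *
d=manip.camera("side");P=cloud(d);o=manip.get_obs();p=np.array(o["position"])
hs=cv2.cvtColor(d["pixels"],cv2.COLOR_RGB2HSV)
near=(abs(P[...,0]-p[0])<.03)&(abs(P[...,1]-p[1])<.03)&(P[...,2]<.2)&(P[...,2]>.035)&(hs[...,1]<80)
vv,uu=np.where(near)
print(p,o["ft_force"])
for v in range(vv.max()-8,vv.max()+1):
    u=uu[vv==v]
    if len(u): print(v,u.min(),u.max(),np.round(P[v,u].mean(0)*1000))
E
python3 tip.py
```

```text
[ 0.63652203 -0.19636011  0.05329679] [-0.41819334  0.15955259  0.00257071]
180 264 266 [ 639. -217.   54.]
188 259 259 [ 643. -170.   52.]
```

```bash
python3 - <<'E'
from h import *
d=manip.camera("side");P=cloud(d)
for v in range(160,188,2):
    print(v,[tuple(np.round(P[v,u]*1000).astype(int).tolist()) for u in (256,259,262,265)],d["pixels"][v,262])
a=d["pixels"][120:200,215:315,::-1]
t=manip.camera("top");b=t["pixels"][110:190,300:400,::-1]
cv2.imwrite("pics/p4.png",cv2.resize(np.hstack([a,b]),None,fx=4,fy=4,interpolation=cv2.INTER_CUBIC))
E
```

```text
160 [(641, -150, 167), (634, -157, 164), (631, -173, 155), (624, -181, 152)] [32 31 33]
162 [(636, -137, 169), (628, -139, 168), (635, -183, 142), (625, -183, 144)] [51 50 52]
164 [(636, -135, 162), (626, -135, 165), (634, -181, 136), (624, -180, 138)] [37 38 40]
166 [(637, -138, 154), (628, -139, 155), (627, -161, 142), (628, -191, 124)] [29 27 29]
168 [(643, -151, 138), (634, -152, 139), (627, -161, 135), (626, -184, 122)] [30 30 32]
170 [(649, -166, 121), (639, -165, 123), (626, -158, 130), (628, -191, 110)] [29 29 31]
172 [(713, -331, 2), (648, -189, 100), (637, -185, 104), (628, -190, 103)] [36 35 38]
174 [(682, -250, 49), (649, -191, 91), (636, -182, 99), (629, -191, 95)] [47 45 48]
176 [(682, -250, 41), (649, -190, 84), (640, -193, 84), (629, -192, 87)] [45 44 48]
178 [(683, -250, 33), (671, -247, 37), (638, -186, 81), (629, -189, 81)] [38 38 42]
180 [(681, -244, 29), (674, -254, 24), (662, -251, 28), (640, -219, 53)] [141 128 117]
182 [(683, -250, 17), (672, -248, 21), (662, -251, 20), (237, 901, 836)] [197 166 127]
184 [(684, -250, 9), (671, -244, 15), (641, -193, 54), (633, -200, 51)] [155 119  86]
186 [(683, -246, 3), (674, -252, 1), (636, -179, 56), (631, -194, 47)] [143  96  66]
```

View pics/p4.png

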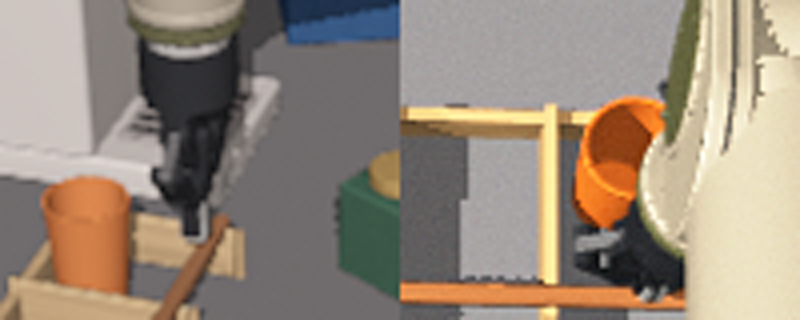

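The fingertip bottom is now at z ≈ 0.076 (left panel 193,237), still about 24 mm above the rail. The TCP reading is therefore about 40 mm off in z, so I'm trusting camera and contact rather than the nominal height.

Emit:
move_arm(increments=[{"offset": [0, 0.002, 0], "yaw": 0, "jaw": 255}, {"offset": [0, 0.004, 0], "yaw": 0, "jaw": 255}, {"offset": [0, 0.006, 0], "yaw": 0, "jaw": 255}, {"offset": [0, 0.008, 0], "yaw": 0, "jaw": 255}, {"offset": [0, 0.01, 0], "yaw": 0, "jaw": 255}, {"offset": [0, 0.012, 0], "yaw": 0, "jaw": 255}, {"offset": [0, 0.012, 0], "yaw": 0, "jaw": 255}])

```text
clock: 5.55
position: [0.6364, -0.1963, 0.0411]
ee_rot: [-0.001, 0.707, -0.707, -0.001]
ft_force: [-0.0, -1.1, 0.6]
grip_width: -0.001
```

```bash
python3 - <<'E'
from h import *
d=manip.camera("side");P=cloud(d);print(manip.get_obs()["position"],manip.get_obs()["ft_force"])
for v in range(172,190):
    print(v,[tuple(np.round(P[v,u]*1000).astype(int).tolist()) for u in (262,265)],d["pixels"][v,264])
E
```

```text
[ 0.63654373 -0.19636041  0.04132191] [0.25214458 0.12103822 0.19704126]
172 [(627, -159, 122), (628, -188, 104)] [26 26 28]
173 [(627, -159, 119), (627, -186, 102)] [39 37 39]
174 [(628, -162, 113), (628, -189, 96)] [38 37 39]
175 [(638, -187, 92), (630, -195, 89)] [41 41 42]
176 [(637, -185, 90), (629, -190, 88)] [53 51 53]
177 [(636, -182, 88), (630, -192, 83)] [56 54 56]
178 [(637, -184, 83), (629, -189, 81)] [55 54 56]
179 [(636, -182, 80), (629, -189, 77)] [57 55 57]
180 [(637, -184, 75), (629, -190, 73)] [45 44 46]
181 [(636, -180, 74), (630, -191, 69)] [26 25 29]
182 [(638, -187, 66), (631, -193, 63)] [51 52 54]
183 [(642, -196, 55), (634, -201, 54)] [108  82  70]
184 [(642, -195, 52), (631, -194, 55)] [141  96  69]
185 [(638, -183, 57), (630, -192, 53)] [149 100  70]
186 [(637, -181, 55), (632, -194, 47)] [144  96  67]
187 [(635, -174, 56), (651, -249, 4)] [131  87  60]
188 [(633, -170, 55), (649, -243, 4)] [112  74  51]
189 [(632, -167, 53), (647, -236, 5)] [89 62 47]
```

Emit:
move_arm(increments=[{"offset": [0, 0.002, 0], "yaw": 0, "jaw": 255}, {"offset": [0, 0.004, 0], "yaw": 0, "jaw": 255}, {"offset": [0, 0.006, 0], "yaw": 0, "jaw": 255}, {"offset": [0, 0.006, 0], "yaw": 0, "jaw": 255}])

```text
clock: 5.93
position: [0.6362, -0.1963, 0.0348]
ee_rot: [-0.001, 0.707, -0.707, -0.002]
ft_force: [-0.2, -0.5, -0.2]
grip_width: -0.005
```

Emit:
move_arm(increments=[{"offset": [0, 0.001, 0], "yaw": 0, "jaw": 255}, {"offset": [0, 0.002, 0], "yaw": 0, "jaw": 255}, {"offset": [0, 0.002, 0], "yaw": 0, "jaw": 255}])

```text
clock: 6.18
position: [0.6363, -0.1963, 0.0336]
ee_rot: [-0.001, 0.707, -0.707, -0.001]
ft_force: [-3.4, 0.9, 7.5]
grip_width: -0.0
```

Emit:
move_arm(increments=[{"offset": [0, 0.001, -0.006], "yaw": 0, "jaw": 255}, {"offset": [0, 0.001, -0.012], "yaw": 0, "jaw": 255}, {"offset": [0, 0.001, -0.018], "yaw": 0, "jaw": 255}, {"offset": [0, 0.001, -0.024], "yaw": 0, "jaw": 255}, {"offset": [0, 0.001, -0.03], "yaw": 0, "jaw": 255}, {"offset": [0, 0.001, -0.036], "yaw": 0, "jaw": 255}, {"offset": [0, 0.001, -0.042], "yaw": 0, "jaw": 255}, {"offset": [0, 0.001, -0.048], "yaw": 0, "jaw": 255}, {"offset": [0, 0.001, -0.054], "yaw": 0, "jaw": 255}])

```text
clock: 6.93
position: [0.6371, -0.1433, 0.0336]
ee_rot: [-0.0, -0.707, 0.708, 0.001]
ft_force: [0.2, -4.5, 4.8]
grip_width: 0.001
```

Emit:
move_arm(increments=[{"offset": [0, 0.001, -0.008], "yaw": 0, "jaw": 255}, {"offset": [0, 0.001, -0.016], "yaw": 0, "jaw": 255}, {"offset": [0, 0.001, -0.024], "yaw": 0, "jaw": 255}, {"offset": [0, 0.001, -0.032], "yaw": 0, "jaw": 255}, {"offset": [0, 0.001, -0.04], "yaw": 0, "jaw": 255}, {"offset": [0, 0.001, -0.048], "yaw": 0, "jaw": 255}, {"offset": [0, 0.001, -0.056], "yaw": 0, "jaw": 255}, {"offset": [0, 0.001, -0.064], "yaw": 0, "jaw": 255}])

```text
clock: 7.6
position: [0.638, -0.0805, 0.0336]
ee_rot: [-0.001, -0.706, 0.708, 0.001]
ft_force: [-0.4, -4.3, 6.5]
grip_width: -0.002
```

Emit:
move_arm(increments=[{"offset": [0, 0.001, -0.008], "yaw": 0, "jaw": 255}, {"offset": [0, 0.001, -0.016], "yaw": 0, "jaw": 255}, {"offset": [0, 0.001, -0.024], "yaw": 0, "jaw": 255}, {"offset": [0, 0.001, -0.032], "yaw": 0, "jaw": 255}, {"offset": [0, 0.001, -0.04], "yaw": 0, "jaw": 255}, {"offset": [0, 0.001, -0.048], "yaw": 0, "jaw": 255}, {"offset": [0, 0.001, -0.056], "yaw": 0, "jaw": 255}])

```text
clock: 8.18
position: [0.6391, -0.0258, 0.0336]
ee_rot: [-0.002, -0.705, 0.709, 0.0]
ft_force: [-0.9, -5.4, 7.9]
grip_width: -0.002
```

Emit:
move_arm(increments=[{"offset": [0.001, 0.001, -0.008], "yaw": 0, "jaw": 255}, {"offset": [0.002, 0.001, -0.016], "yaw": 0, "jaw": 255}, {"offset": [0.002, 0.001, -0.024], "yaw": 0, "jaw": 255}, {"offset": [0.002, 0.001, -0.032], "yaw": 0, "jaw": 255}, {"offset": [0.002, 0.001, -0.04], "yaw": 0, "jaw": 255}, {"offset": [0.002, 0.001, -0.048], "yaw": 0, "jaw": 255}, {"offset": [0.002, 0.001, -0.055], "yaw": 0, "jaw": 255}, {"offset": [0.002, 0.001, -0.06], "yaw": 0, "jaw": 255}])

```text
clock: 8.85
position: [0.6385, 0.0334, 0.0336]
ee_rot: [-0.004, -0.705, 0.71, -0.0]
ft_force: [-0.3, -5.9, 8.6]
grip_width: 0.001
```

Emit:
move_arm(increments=[{"offset": [0, 0, 0], "yaw": 0, "jaw": 255}, {"offset": [0, 0, 0], "yaw": 0, "jaw": 255}])

```text
clock: 9.02
position: [0.6385, 0.0339, 0.0337]
ee_rot: [-0.003, -0.705, 0.709, -0.0]
ft_force: [-0.8, 0.5, 1.2]
grip_width: -0.004
```

Rail phase done: contact was held from gap 1 to y≈0.034 over gap 3. Lifting straight off.

Emit:
move_arm(increments=[{"offset": [0, -0.015, 0], "yaw": 0, "jaw": 255}, {"offset": [0, -0.04, 0], "yaw": 0, "jaw": 255}, {"offset": [0, -0.065, 0], "yaw": 0, "jaw": 200}, {"offset": [0, -0.085, 0], "yaw": 0, "jaw": 150}, {"offset": [0.03, -0.085, 0.03], "yaw": 0, "jaw": 120}, {"offset": [0.06, -0.085, 0.06], "yaw": 0, "jaw": 120}, {"offset": [0.09, -0.085, 0.09], "yaw": 0, "jaw": 120}, {"offset": [0.12, -0.085, 0.12], "yaw": 0, "jaw": 120}, {"offset": [0.129, -0.085, 0.14], "yaw": 0, "jaw": 120}, {"offset": [0.129, -0.085, 0.14], "yaw": 0, "jaw": 120}])

```text
clock: 9.85
position: [0.5052, -0.1108, 0.1187]
ee_rot: [-0.005, -0.704, 0.71, 0.003]
ft_force: [0.5, -1.0, 1.5]
grip_width: 0.525
```

```bash
python3 - <<'E'
from meas import *
o=manip.get_obs();print(o["joint_pos"],o["position"],Ro.from_quat(o["ee_rot"]).as_matrix(),manip.tcp_to_tips)
d=manip.camera("side");P=cloud(d);p=np.array(o["position"])
u,v=pix(d,[p[0],p[1],p[2]+.018]).astype(int);print(u,v)
cv2.imwrite("pics/p5.png",cv2.resize(d["pixels"][v-60:v+60,u-80:u+80,::-1],None,fx=5,fy=5,interpolation=cv2.INTER_CUBIC))
E
```

```text
[ 0.4027  0.1866 -0.3089  1.8529  0.0727  1.107  -1.5157] [ 0.5052 -0.1108  0.1187] [[-0.9999  0.0039 -0.0116]
 [ 0.0115 -0.009  -0.9999]
 [-0.004  -1.      0.0089]] 0.017
296 182
```

View pics/p5.png

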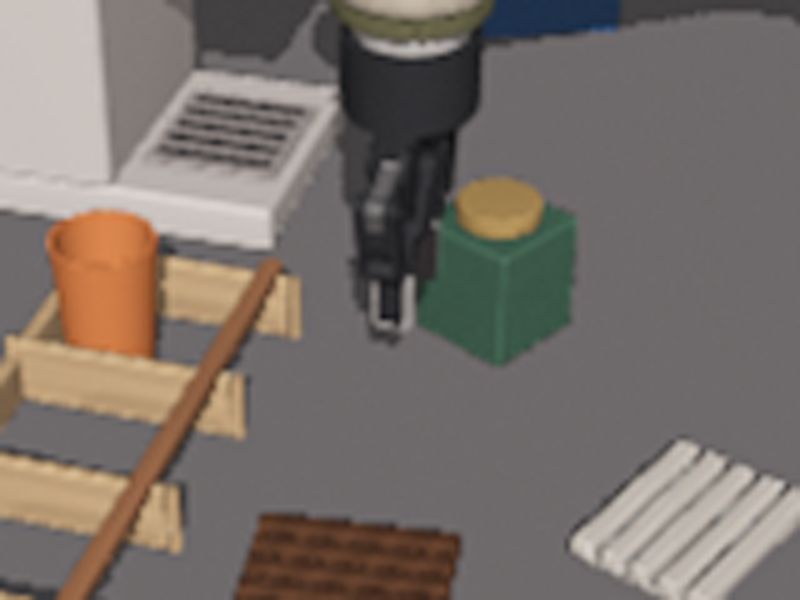

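Emit:
move_arm(increments=[{"offset": [-0.004, 0, 0], "yaw": -7, "jaw": 120}, {"offset": [-0.004, 0, 0], "yaw": -14, "jaw": 120}, {"offset": [-0.004, 0, 0], "yaw": -21, "jaw": 120}, {"offset": [-0.004, 0, 0], "yaw": -28, "jaw": 120}, {"offset": [-0.004, 0, 0], "yaw": -35, "jaw": 120}, {"offset": [-0.004, 0, 0], "yaw": -42, "jaw": 120}, {"offset": [-0.004, 0, 0], "yaw": -49, "jaw": 120}, {"offset": [-0.004, 0, 0], "yaw": -56, "jaw": 120}, {"offset": [-0.004, 0, 0], "yaw": -63, "jaw": 120}, {"offset": [-0.004, 0, 0], "yaw": -70, "jaw": 120}])

```text
clock: 10.73
position: [0.5113, -0.1066, 0.1187]
ee_rot: [0.405, -0.577, 0.582, -0.405]
ft_force: [-0.8, -0.5, 0.2]
grip_width: 0.531
```

Emit:
move_arm(increments=[{"offset": [0, 0, 0], "yaw": -7, "jaw": 120}, {"offset": [0, 0.02, 0], "yaw": -14, "jaw": 120}, {"offset": [0, 0.04, 0], "yaw": -20.5, "jaw": 120}, {"offset": [0, 0.06, 0], "yaw": -20.5, "jaw": 120}, {"offset": [0, 0.08, 0], "yaw": -20.5, "jaw": 120}, {"offset": [0, 0.095, 0], "yaw": -20.5, "jaw": 120}, {"offset": [0, 0.105, 0], "yaw": -20.5, "jaw": 120}, {"offset": [0, 0.105, 0], "yaw": -20.5, "jaw": 120}])

```text
clock: 11.4
position: [0.5107, -0.1061, 0.0116]
ee_rot: [0.503, -0.496, 0.5, -0.501]
ft_force: [0.4, 0.3, -0.0]
grip_width: 0.526
```

```bash
python3 - <<'E'
from meas import *
o=manip.get_obs();print(o["joint_pos"],o["position"],o["ft_force"],Ro.from_quat(o["ee_rot"]).as_matrix())
E
```

```text
[ 0.5071  0.3563 -0.4491  1.9198  0.2     0.906  -0.033 ] [ 0.5107 -0.1061  0.0116] [ 0.3748  0.2869 -0.0113] [[ 0.0083  0.0016  1.    ]
 [-1.     -0.0052  0.0083]
 [ 0.0052 -1.      0.0016]]
```

Emit:
move_arm(increments=[{"offset": [0, 0.006, 0], "yaw": 0.6, "jaw": 120}, {"offset": [0, 0.012, 0], "yaw": 0.6, "jaw": 120}, {"offset": [0, 0.018, 0], "yaw": 0.6, "jaw": 120}, {"offset": [0, 0.021, 0], "yaw": 0.6, "jaw": 120}, {"offset": [0, 0.021, 0], "yaw": 0.6, "jaw": 120}])

```text
clock: 11.82
position: [0.5104, -0.1061, -0.0099]
ee_rot: [0.5, -0.499, 0.502, -0.498]
ft_force: [0.1, 0.6, 0.3]
grip_width: 0.528
```

Emit:
move_arm(increments=[{"offset": [0, 0.002, 0], "yaw": 0, "jaw": 120}, {"offset": [0, 0.004, 0], "yaw": 0, "jaw": 120}, {"offset": [0, 0.004, 0], "yaw": 0, "jaw": 120}])

```text
clock: 12.07
position: [0.5104, -0.1062, -0.0141]
ee_rot: [0.5, -0.499, 0.502, -0.498]
ft_force: [-0.1, 0.6, 0.1]
grip_width: 0.529
```

```bash
python3 - <<'E'
from h import *
d=manip.camera("side");P=cloud(d);o=manip.get_obs();print(o["position"],o["ft_force"])
m=(P[...,0]>.45)&(P[...,0]<.57)&(P[...,1]>-.15)&(P[...,1]<-.07)&(P[...,2]<.12)&(d["pixels"].max(-1)<90)
vv,uu=np.where(m);print(len(vv))
for v in range(vv.max()-4,vv.max()+1):
    u=uu[vv==v]
    if len(u): print(v,u.min(),u.max(),np.round(P[v,u.min()]*1000),np.round(P[v,u.max()]*1000))
E
```

```text
[ 0.5104218  -0.1062169  -0.01392897] [-0.60569942  0.62738723 -0.44953028]
653
224 274 274 [563. -74.  -0.] [563. -74.  -0.]
225 282 285 [538. -73.   2.] [528. -72.   6.]
226 292 294 [508. -77.   2.] [502. -80.   1.]
227 300 303 [484. -80.   2.] [476. -83.   1.]
```

Emit:
move_arm(increments=[{"offset": [-0.01, 0, 0], "yaw": 0, "jaw": 120}, {"offset": [-0.02, 0, 0], "yaw": 0, "jaw": 120}, {"offset": [-0.028, 0, 0], "yaw": 0, "jaw": 120}, {"offset": [-0.035, 0, 0], "yaw": 0, "jaw": 120}, {"offset": [-0.041, 0, 0], "yaw": 0, "jaw": 120}, {"offset": [-0.047, 0, 0], "yaw": 0, "jaw": 120}, {"offset": [-0.053, 0, 0], "yaw": 0, "jaw": 120}, {"offset": [-0.058, 0, 0], "yaw": 0, "jaw": 120}, {"offset": [-0.062, 0, 0], "yaw": 0, "jaw": 120}, {"offset": [-0.062, 0, 0], "yaw": 0, "jaw": 120}])

```text
clock: 12.95
position: [0.5107, -0.0431, -0.0142]
ee_rot: [0.501, -0.499, 0.502, -0.499]
ft_force: [-0.5, 0.1, 0.8]
grip_width: 0.532
```

```bash
python3 - <<'E'
from meas import *
print(manip.get_obs()["ft_force"],manip.get_obs()["position"])
for n in("top","side"):
    c=manip.camera(n);save(c,n+"6.png");print(n,trivet(c)[:3])
E
```

```text
[-0.5486  0.0603  0.7885] [ 0.5107 -0.0431 -0.0142]
top (((514.0160522460938, 17.772048950195312), (117.27987670898438, 77.5478286743164), 1.326398491859436), array([[454.4943,  55.1782],
       [456.2893, -22.3489],
       [573.5378, -19.6341],
       [571.7428,  57.893 ]], dtype=float32), np.float64(0.01967260797514812))
side (((513.3126220703125, 18.281810760498047), (102.19893646240234, 119.00735473632812), 89.38822174072266), array([[453.2668, -32.1794],
       [572.2673, -33.4501],
       [573.3585,  68.743 ],
       [454.3579,  70.0137]], dtype=float32), np.float64(0.020481345416811174))
```

View pics/side6.png

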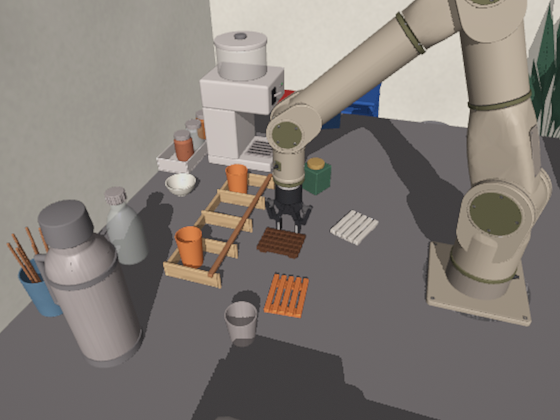

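The side view shows the fingers behind the brown trivet (280,241), now square to the rack. It needs about 23 mm more to the left.

Emit:
move_arm(increments=[{"offset": [-0.005, 0, 0], "yaw": 0, "jaw": 120}, {"offset": [-0.01, 0, 0], "yaw": 0, "jaw": 120}, {"offset": [-0.015, 0, 0], "yaw": 0, "jaw": 120}, {"offset": [-0.02, 0, 0], "yaw": 0, "jaw": 120}, {"offset": [-0.023, 0, 0], "yaw": 0, "jaw": 120}, {"offset": [-0.023, 0, 0], "yaw": 0, "jaw": 120}])

```text
clock: 13.55
position: [0.5106, -0.0197, -0.0144]
ee_rot: [0.501, -0.499, 0.501, -0.499]
ft_force: [-0.4, 0.2, -0.3]
grip_width: 0.528
```

Emit:
move_arm(increments=[{"offset": [0.008, 0, 0], "yaw": 0, "jaw": 120}, {"offset": [0.02, 0, 0], "yaw": 0, "jaw": 120}, {"offset": [0.04, -0.01, 0], "yaw": 0, "jaw": 120}, {"offset": [0.05, -0.04, 0], "yaw": 0, "jaw": 120}, {"offset": [0.05, -0.07, 0], "yaw": 0, "jaw": 120}, {"offset": [0.04, -0.1, -0.03], "yaw": 7, "jaw": 120}, {"offset": [0.02, -0.11, -0.06], "yaw": 14, "jaw": 120}, {"offset": [0, -0.11, -0.09], "yaw": 21, "jaw": 120}, {"offset": [-0.03, -0.11, -0.11], "yaw": 28, "jaw": 120}, {"offset": [-0.056, -0.11, -0.115], "yaw": 35, "jaw": 120}])

```text
clock: 14.38
position: [0.3928, 0.0368, 0.0952]
ee_rot: [0.325, -0.627, 0.63, -0.323]
ft_force: [1.1, 0.7, 0.2]
grip_width: 0.53
```

Emit:
move_arm(increments=[{"offset": [0, 0, 0], "yaw": 7, "jaw": 120}, {"offset": [0, 0, 0], "yaw": 14, "jaw": 120}, {"offset": [0, 0, 0], "yaw": 21, "jaw": 120}, {"offset": [0, 0, 0], "yaw": 28, "jaw": 120}, {"offset": [0, 0, 0], "yaw": 35, "jaw": 120}, {"offset": [0, 0, 0], "yaw": 42, "jaw": 120}, {"offset": [0, 0, 0], "yaw": 49, "jaw": 120}, {"offset": [0, 0, 0], "yaw": 55, "jaw": 120}, {"offset": [0, 0, 0], "yaw": 55, "jaw": 120}])

```text
clock: 15.13
position: [0.3928, 0.0363, 0.0952]
ee_rot: [-0.005, -0.705, 0.709, 0.005]
ft_force: [0.6, -0.1, -0.8]
grip_width: 0.531
```

```bash
python3 - <<'E'
from meas import *
o=manip.get_obs();print(o["joint_pos"],o["position"],o["ft_force"],Ro.from_quat(o["ee_rot"]).as_matrix())
for n in("top","side"):
    c=manip.camera(n);save(c,n+"7.png");print(n,trivet(c)[:3])
E
```

```text
[ 0.4181 -0.0441 -0.6094  2.1425 -0.0225  1.0359 -1.7636] [0.3928 0.0363 0.0952] [ 0.614  -0.0776 -0.7674] [[-0.9999  0.0006 -0.0135]
 [ 0.0135 -0.0059 -0.9999]
 [-0.0007 -1.      0.0059]]
top (((540.5294799804688, 34.58079147338867), (68.94361114501953, 89.17048645019531), 1.1103253364562988), array([[505.2002,  78.4897],
       [506.9281, -10.6641],
       [575.8588,  -9.3281],
       [574.1309,  79.8256]], dtype=float32), np.float64(0.019808995810900225))
side (((513.4795532226562, 42.85244369506836), (118.8029556274414, 101.29483795166016), 0.7284663319587708), array([[453.439 ,  92.7406],
       [454.7268,  -8.5461],
       [573.5201,  -7.0357],
       [572.2323,  94.251 ]], dtype=float32), np.float64(0.020467332049491017))
```

Emit:
move_arm(increments=[{"offset": [-0.01, 0.02, 0], "yaw": -0.6, "jaw": 120}, {"offset": [-0.017, 0.04, 0], "yaw": -0.6, "jaw": 120}, {"offset": [-0.017, 0.06, 0], "yaw": -0.6, "jaw": 120}, {"offset": [-0.017, 0.08, 0], "yaw": -0.6, "jaw": 120}, {"offset": [-0.017, 0.095, 0], "yaw": -0.6, "jaw": 120}, {"offset": [-0.017, 0.105, 0], "yaw": -0.6, "jaw": 120}, {"offset": [-0.017, 0.109, 0], "yaw": -0.6, "jaw": 120}, {"offset": [-0.017, 0.109, 0], "yaw": -0.6, "jaw": 120}])

```text
clock: 15.9
position: [0.4094, 0.0356, -0.0142]
ee_rot: [0.003, -0.705, 0.709, -0.002]
ft_force: [-0.5, 0.1, 0.3]
grip_width: 0.53
```

Emit:
move_arm(increments=[{"offset": [-0.01, 0, 0], "yaw": 0.4, "jaw": 120}, {"offset": [-0.02, 0, 0], "yaw": 0.4, "jaw": 120}, {"offset": [-0.028, 0, 0], "yaw": 0.4, "jaw": 120}, {"offset": [-0.036, 0, 0], "yaw": 0.4, "jaw": 120}, {"offset": [-0.045, 0, 0], "yaw": 0.4, "jaw": 120}, {"offset": [-0.055, 0, 0], "yaw": 0.4, "jaw": 120}, {"offset": [-0.065, 0, 0], "yaw": 0.4, "jaw": 120}, {"offset": [-0.074, 0, 0], "yaw": 0.4, "jaw": 120}, {"offset": [-0.08, 0, 0], "yaw": 0.4, "jaw": 120}, {"offset": [-0.08, 0, 0], "yaw": 0.4, "jaw": 120}])

```text
clock: 16.73
position: [0.491, 0.0364, -0.0142]
ee_rot: [-0.0, -0.705, 0.709, -0.0]
ft_force: [0.4, 0.2, 0.9]
grip_width: 0.532
```

```bash
python3 - <<'E'
from meas import *
o=manip.get_obs();print(o["position"],o["ft_force"],Ro.from_quat(o["ee_rot"]).as_matrix()[:,0])
for n in("top","side"):
    c=manip.camera(n);save(c,n+"8.png");print(n,trivet(c)[:3])
E
```

```text
[ 0.491   0.0364 -0.0142] [0.4448 0.1523 0.9055] [-1.      0.0001 -0.0005]
top (((746.7769775390625, 153.77789306640625), (23.004358291625977, 50.215545654296875), 16.134437561035156), array([[728.7506, 174.7004],
       [742.7051, 126.4627],
       [764.8033, 132.8554],
       [750.8489, 181.0931]], dtype=float32), np.float64(0.019019187924286796))
side (((561.9845581054688, 42.80808639526367), (99.58503723144531, 119.55562591552734), 89.9440689086914), array([[502.1582,  -6.9261],
       [621.7137,  -7.0428],
       [621.8109,  92.5422],
       [502.2554,  92.6589]], dtype=float32), np.float64(0.02045666716015974))
```

Emit:
move_arm(increments=[{"offset": [-0.01, 0, 0], "yaw": 0, "jaw": 120}, {"offset": [-0.02, 0, 0], "yaw": 0, "jaw": 120}, {"offset": [-0.03, 0, 0], "yaw": 0, "jaw": 120}, {"offset": [-0.04, 0, 0], "yaw": 0, "jaw": 120}, {"offset": [-0.05, 0, 0], "yaw": 0, "jaw": 120}, {"offset": [-0.06, 0, 0], "yaw": 0, "jaw": 120}, {"offset": [-0.07, 0, 0], "yaw": 0, "jaw": 120}, {"offset": [-0.08, 0, 0], "yaw": 0, "jaw": 120}, {"offset": [-0.087, 0, 0], "yaw": 0, "jaw": 120}, {"offset": [-0.09, 0, 0], "yaw": 0, "jaw": 120}])

```text
clock: 17.67
position: [0.5808, 0.0363, -0.0145]
ee_rot: [0.0, -0.705, 0.709, 0.0]
ft_force: [-3.4, 0.9, 2.7]
grip_width: 0.533
```

Emit:
move_arm(increments=[{"offset": [-0.008, 0, 0], "yaw": 0, "jaw": 120}, {"offset": [-0.016, 0, 0], "yaw": 0, "jaw": 120}, {"offset": [-0.022, 0, 0], "yaw": 0, "jaw": 120}, {"offset": [-0.027, 0, 0], "yaw": 0, "jaw": 120}, {"offset": [-0.03, 0, 0], "yaw": 0, "jaw": 120}, {"offset": [-0.03, 0, 0], "yaw": 0, "jaw": 120}])

```text
clock: 18.17
position: [0.6115, 0.0364, -0.0145]
ee_rot: [-0.0, -0.705, 0.709, -0.0]
ft_force: [0.3, 1.0, -0.3]
grip_width: 0.531
```

```bash
python3 - <<'E'
from meas import *
o=manip.get_obs();print(o["position"],o["ft_force"],Ro.from_quat(o["ee_rot"]).as_matrix()[:,0])
d=manip.camera("side")
print(trivet(d)[:3])
cv2.imwrite("pics/p9.png",cv2.resize(d["pixels"][150:300,140:340,::-1],None,fx=4,fy=4,interpolation=cv2.INTER_CUBIC))
E
```

```text
[ 0.6115  0.0364 -0.0145] [ 0.3443  0.9694 -0.2982] [-1.      0.0003 -0.0004]
(((701.7174682617188, 28.851228713989258), (81.29081726074219, 70.45763397216797), 0.4880141317844391), array([[660.7735,  63.7326],
       [661.3736,  -6.7225],
       [742.6614,  -6.0301],
       [742.0613,  64.425 ]], dtype=float32), np.float64(0.02066005374165624))
```

View pics/p9.png

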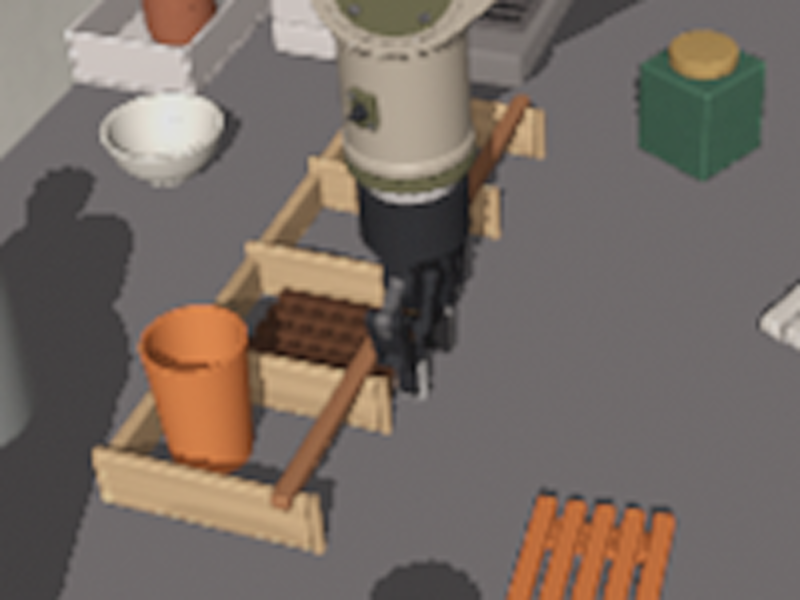

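The trivet is in the third gap, square, with its far end near 0.742 and so its near end near 0.622, 5–7 mm inside the noses (~0.616). I'll push about 3 mm more for margin, then back off.

Emit:
move_arm(increments=[{"offset": [-0.001, 0, 0], "yaw": 0, "jaw": 120}, {"offset": [-0.002, 0, 0], "yaw": 0, "jaw": 120}, {"offset": [-0.003, 0, 0], "yaw": 0, "jaw": 120}, {"offset": [-0.003, 0, 0], "yaw": 0, "jaw": 120}])

```text
clock: 18.55
position: [0.6142, 0.0364, -0.0144]
ee_rot: [-0.0, -0.705, 0.709, -0.0]
ft_force: [-0.7, 0.6, 1.4]
grip_width: 0.531
```

Emit:
move_arm(increments=[{"offset": [0.005, 0, 0], "yaw": 0, "jaw": 120}, {"offset": [0.02, 0, 0], "yaw": 0, "jaw": 120}, {"offset": [0.045, 0, 0], "yaw": 0, "jaw": 120}, {"offset": [0.075, -0.01, 0], "yaw": 0, "jaw": 120}, {"offset": [0.1, -0.035, 0], "yaw": 0, "jaw": 120}, {"offset": [0.125, -0.065, 0], "yaw": 0, "jaw": 120}, {"offset": [0.15, -0.095, 0], "yaw": 0, "jaw": 120}, {"offset": [0.17, -0.125, 0], "yaw": 0, "jaw": 120}, {"offset": [0.19, -0.15, 0], "yaw": 0, "jaw": 120}, {"offset": [0.2, -0.16, 0], "yaw": 0, "jaw": 120}])

```text
clock: 19.38
position: [0.4135, 0.0375, 0.1486]
ee_rot: [-0.002, -0.705, 0.709, -0.002]
ft_force: [1.1, 0.7, 0.5]
grip_width: 0.531
```

Emit:
move_arm(increments=[{"offset": [0.01, -0.02, 0.03], "yaw": 0, "jaw": 120}, {"offset": [0.01, -0.04, 0.06], "yaw": 0, "jaw": 120}, {"offset": [0.01, -0.06, 0.09], "yaw": 0, "jaw": 120}, {"offset": [0.01, -0.06, 0.12], "yaw": 0, "jaw": 120}, {"offset": [0.01, -0.06, 0.15], "yaw": 0, "jaw": 120}, {"offset": [0.01, -0.06, 0.18], "yaw": 0, "jaw": 120}, {"offset": [0.01, -0.06, 0.2], "yaw": 0, "jaw": 120}])

```text
clock: 19.97
position: [0.4025, -0.1649, 0.21]
ee_rot: [-0.003, -0.704, 0.71, -0.001]
ft_force: [-0.1, 0.6, 0.4]
grip_width: 0.528
```

```bash
python3 - <<'E'
from meas import *
o=manip.get_obs();print(o["clock"],o["position"],o["ft_force"])
for n in("top","side"):
    c=manip.camera(n);print(n,trivet(c)[:3])
    for q in("steel_cup","tea_tin","tumbler_left"):
        for r in manip.spot_point(c,q)[:2]: print(q,round(r["confidence"],2),plane(c,*r["centre"],0))
    if n=="top":
        cv2.imwrite("pics/p10.png",cv2.resize(c["pixels"][120:280,130:430,::-1],None,fx=2.6,fy=2.6,interpolation=cv2.INTER_CUBIC))
        P=cloud(c);hsv=cv2.cvtColor(c["pixels"],cv2.COLOR_RGB2HSV)
        m=(P[...,2]>.01)&(P[...,2]<.03)&(c["pixels"][...,0]<130)&(hsv[...,1]>90)&(P[...,0]>.58)&(P[...,0]<.76)&(abs(P[...,1]-.036)<.05)
        vv,uu=np.where(m);X=np.array([plane(c,a,b,.02)[:2] for a,b in zip(uu,vv)]);print("trivet px",len(X),X.min(0),X.max(0))
E
```

```text
19.9667 [ 0.4025 -0.1649  0.21  ] [-0.1134  0.577   0.3552]
top (((699.0874633789062, 40.085182189941406), (90.35090637207031, 99.59644317626953), 1.0834883451461792), array([[652.9785,  89.0203],
       [654.8618, -10.5584],
       [745.1965,  -8.8499],
       [743.3132,  90.7287]], dtype=float32), np.float64(0.019831941176512453))
steel_cup 0.88 [0.5139 0.3376 0.    ]
tea_tin 0.27 [0.6864 0.0393 0.    ]
tumbler_left 0.9 [0.732 0.147 0.   ]
trivet px 822 [ 0.6248 -0.0093] [0.7448 0.0794]
side (((682.6650390625, 20.49770164489746), (91.23159790039062, 121.20045471191406), 87.95706176757812), array([[620.4772, -22.9288],
       [741.6006, -27.2494],
       [744.8529,  63.9242],
       [623.7295,  68.2448]], dtype=float32), np.float64(0.020638801215839657))
steel_cup 0.93 [ 0.5046  0.3378 -0.    ]
tea_tin 0.59 [ 0.5054 -0.3055  0.    ]
tea_tin 0.59 [ 0.6529 -0.4143  0.    ]
tumbler_left 0.64 [0.7285 0.144  0.    ]
```

View pics/p10.png

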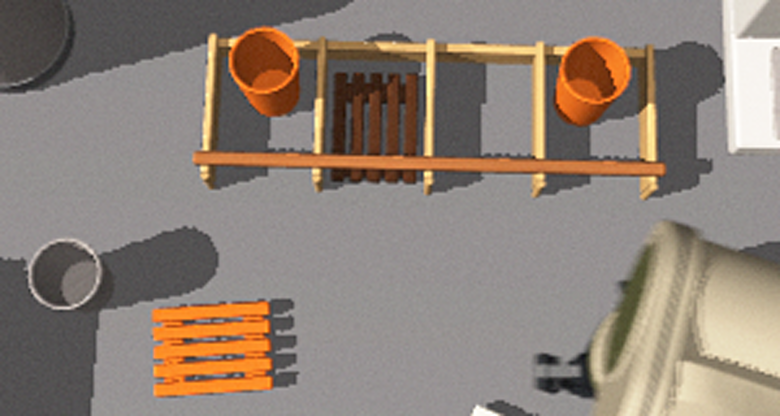

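The trivet lies in the third gap (crop 375,130), near end x≈0.625 against noses at ~0.616, square and flat. Cup and tumblers are where they were, and the arm is clear.

```bash
python3 -c "
from workcell import manip
print(manip.hand_in())"
```

```text
the job is handed in; nothing more can be done
None
```

The job is handed in: the brown wooden trivet lies flat in the third gap, and the rail was touched over gaps one, two and three only.

- **Rail:** I ran the shut fingertips along the top of the rail from the gap nearest the purifier (y ≈ -0.196) to the middle of the third (y ≈ 0.034). The force read 5–9 N at each stop along the slide. I then lifted straight off, about 60 mm short of the next divider.
- **Trivet:** I pushed it left to square it up and line it up with the gap, then pushed it forward under the rail. It was never gripped or lifted.
- **Last checks:**
  - The near end sits at x ≈ 0.625 and the divider noses at about 0.616, so it is 8–10 mm inside. The far end is about 20 mm short of the back board.
  - The cup and left tumbler measured where they started, give or take about 1 cm of measurement scatter. In the final picture the right tumbler looks in place.
  - The robot was touching nothing, at about 20 s on the clock.

**Disagreements:**
- **Height reading:** the reported tool height was about 35 mm lower than the real fingertips. I set heights from the camera and from touching the rail instead.
- **Tea tin:** in the last top picture the arm hid it and the detector gave a false low-confidence hit. The side view had two equal hits, and one of them was within 2 cm of its starting spot.

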